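# Set up the small water bath and hold the spatula ready

### The job

Make up a small water bath for melting: take the metal cup that stands on the bench and nest it, upright and fully seated, in its twin on the round warming plate, then let go of it. Then draw the flat-bladed spatula (not the fork beside it) out of its leaning holder, turn it upright with the blade down, and finish while holding it still in the air, centred over the mouth of the nested cups with the blade's tip a few centimetres above the rim, touching neither cup. Leave the plate's cup, the fork and the other kitchen things where they are.

Things in the scene. Friction and masses are not known exactly. Their poses are not given: they have to be found in the camera images.
- loose_cup: Loose metal cup, about 120 g. 76 mm tall, wall 2.5 mm. Its upper band, from 44 mm height up to the rim, is 66 mm across outside (61 inside): grip it there from outside. Below, it steps in to 57 mm and tapers to 41 mm. Nested, its step rests on the twin's rim, 32 mm higher than the twin; fingers under 32 mm below its rim clear the twin. Origin: centre of underside; z up through the mouth.
- bath_cup: Twin of the loose cup, same shape and size, standing loose on the warming plate. A cup nested in it has about 2 mm of sideways play. Origin: centre of underside; z up through the mouth.
- warmer: Round dark warming plate, 130 mm in diameter and 15 mm high, fixed to the bench. Origin at the centre of its underside. It may be on the left or the right; the loose cup is then on the other side.
- spatula: Spatula, 180 mm, about 70 g. Steel blade 62 mm long, 34 wide (y), 8 thick (x); grey rectangular handle, 20 mm (y) by 14 mm (x), from 70 to 180 mm from the tip. Origin: centre of blade tip; z towards the handle end. Starts blade down in one of two sleeves, leaning about 0.72 rad from vertical, handle end up towards the robot, y level. Balance point about 54 mm from the tip.
- handle_end (a point): Centre of the end face of the spatula's handle, 180 mm from the blade's tip.
- holder: White utensil holder fixed to the bench, base 140 x 170 x 9 mm, with two leaning sleeves 42 mm either side of its middle along y. Sleeves lean 0.72 rad to its -x side (the robot), 55 mm deep (64 on the lower side), 42 x 11 mm inside; draw a utensil 65 mm or more along its length to clear it. Origin: centre of underside.
- fork: Two-tined serving fork, 154 mm long, round grey handle 14 mm in diameter, leaning in the other sleeve. Not to be disturbed. Origin at its tines' end, z along it to the handle's end.
- butter: Wrapped block of butter, 65 by 110 by 38 mm; bystander. Origin at the centre of its underside.
- jar: Closed jar, 60 mm in diameter, 100 mm tall; bystander. Origin at the centre of its underside.
- ramekin: Small white dish, 76 mm across, 42 mm tall; bystander. Origin at the centre of its underside.
Things that resemble listed ones, but are neither listed nor needed, are in the scene too. Leave any yellow look-alike of the spatula alone. There is more than one size of the warmer; the one meant has the size given above.

How it is judged (in metres and radians):
On the way, in this order (a step that is already met when the one before it is completed fails the run):
1. the loose cup is seated in its twin on the warming plate and let go (horizontal distance between loose_cup and bath_cup below 0.005 m and z of loose_cup in the frame of bath_cup between 0.028 and 0.036 m and angle between each of loose_cup, bath_cup's own z axis and vertical below 0.08 rad and horizontal distance between bath_cup and warmer below 0.045 m and height (world z) of bath_cup between 0.012 and 0.021 m and contact force between the fingers and loose_cup below 0.1 N and contact force between the fingers and bath_cup below 0.1 N), for 0.3 s.
2. the spatula is drawn out of the holder (distance of spatula from where it was at the start of the episode above 0.065 m and contact force between spatula and holder below 0.05 N and height (world z) of spatula above 0.06 m), for 0.1 s.
At the end, for the whole second after the job is handed in: Loose cup in its twin (centres within 5 mm, 28-36 mm higher, tilt under 0.08 rad), twin on the plate, cups not touched; fingers hold the spatula still, upright blade down within 0.21 rad, tip within 22 mm of the cups' axis, 3-80 mm above the rim, touching no cup or holder (all of step 1 and linear speed of loose_cup below 0.03 m/s and contact force between the arm and loose_cup below 0.1 N and contact force between the arm and bath_cup below 0.1 N and angle between spatula's own z axis and vertical below 0.21 rad and horizontal distance between spatula and loose_cup below 0.022 m and z of spatula in the frame of loose_cup between 0.079 and 0.156 m and linear speed of spatula below 0.05 m/s and contact force between the fingers and spatula above 0.5 N and contact force between spatula and loose_cup below 0.05 N and contact force between spatula and bath_cup below 0.05 N and contact force between spatula and holder below 0.05 N); the arm keeps its last pose, push and grip.
It fails at once if the fork is displaced by more than 30 mm (distance of fork from where it was at the start of the episode above 0.03 m).
It fails at once if another kitchen thing is displaced by more than 30 mm (distance of any of butter, jar, ramekin from where it was at the start of the episode above 0.03 m).
It fails at once if a cup is tipped over (angle between any of loose_cup, bath_cup's own z axis and vertical above 0.6 rad).
It fails at once if the plate's cup is displaced by more than 30 mm (distance of bath_cup from where it was at the start of the episode above 0.03 m).
It also fails if it takes over 72 s, if anything falls off the work surface, if the arm or the gripper's body presses on something with over 40 N, if the wrist force passes 120 N, or if a joint passes its speed limit or range.

### The arm

A 7-joint arm with a two-finger parallel gripper is mounted at the origin on the work surface. World frame = base frame: x ahead of the robot, y to its left, z up, the work surface at z = 0. Lengths are in mm, angles in degrees, forces in N, time in s.
With the tool pointing down it reaches from about 425 to 1025 mm from the base axis. Payload 9.4 kg.
Tool frame: the origin (TCP) lies midway between the tips of the shut fingers; the grasp point (between the pads) lies 19 mm behind it; x points along the fingers, y is the direction in which the jaws open and shut, and the axes are right-handed (so a half turn about x gives the same grasp; the last joint's range is limited). The gripper opens to 93 mm and grips with 3 to 60 N. Pads are 15 mm wide; open, the fingers measure 128 mm over their backs; the gripper's body (75 mm by 188 mm) begins 65 mm behind the grasp point.
Start: joints at [64.131, 34.337, -0.143, 91.639, 0.103, 54.024, -4.572], TCP at [265.403, -674.674, 218.618] pointing down, gripper open.
Joint ranges: [-147.43, 147.43], [-19.82, 112.94], [-74.19, 73.91], [6.32, 146.72], [-59.91, 239.91], [6.04, 106.73], [-150.56, 150.56]. Speed limits (degrees/s): [127.2, 127.2, 172.46, 172.46, 180, 180, 180].

### API

Orientations are given as [roll, pitch, yaw] about the fixed x, y, z axes, in that order (R = Rz(yaw) Ry(pitch) Rx(roll)).
In Python, from plant import r, eyes gives the robot as it stands.
- The arm moves only by the shell command python3 -m creep 'ROWS'. ROWS is JSON, a list of rows, each an object of numbers: "rx", "ry", "rz": the turn, a rotation vector about the tool's x, y, z in degrees; "x", "y", "z": the shift along the tool's x, y, z in mm; "grip": the closure, from -1 (fully open) to 1 (shut), so that 0 is half open. In form: [{"rx": .., "ry": .., "rz": .., "x": .., "y": .., "z": .., "grip": ..}, ...]. A call has 1 to 12 rows; each row shifts and turns the pose as measured when the row begins, along the tool's axes as they then stand; what a row does not reach is not made up. A row lasts 1/12 s, in which the tool goes at most 41.7 mm and 7.16 degrees, less where a joint would pass 70% of its speed; a pose out of reach is approached as far as the arm can. A call with a gripper value outside its range is refused whole. The fingers move at their own pace and stop on an object; the grip force is fixed at half the most. Time passes only in rows, so rows that do not move let the fingers close. It gives the time, the measured TCP pose, the force and the opening at its end, in the units of the state.
- r.observe(): the state, without advancing time (a new reading comes with each control period).
- eyes.capture(name): name is "side" or "top"; returns a dict with "frame" (420x560x3 uint8, red, green, blue), "fx", "fy", "cx", "cy" (pixels), "xyz" and "orientation" of the camera in the world. Camera axes: x right, y down, z forward; pixel columns grow to the right and rows downward; lengths in mm; the calibration is good to about 2 mm. A picture is of the moment at which its call begins. There is no depth.
- r.close_job(): hands the job in, once; it reports no verdict.
The state is a dict: "time_s": time; "q": joint angles; "dq": joint speeds; "effort": joint torques, N m; "ee_pos": TCP position; "tcp_rot": TCP orientation; "ft_force": force on the tool from outside, world axes, zero at the start; "wrist_torque": the same for the moment, N m; "width": opening from 0.0 (shut) to 1.0 (fully open).
Only numpy, scipy, OpenCV 4.12 (cv2) and the standard library are available. Lean on these libraries where they do the work, as an engineer would, in place of code of your own. Each camera call takes 0.05 s, during which the arm holds its last target. There are 200 camera calls.

## Working session

There is one attempt and no reset: what is moved stays moved. The work goes in short steps, Python scripts to look and compute and a shell command to move; the robot and the scene stay as the last step left them, time stands still between calls to the robot, and variables do not carry over. Pictures are saved under pics/ and viewed, about 8 in all and at most 12, crops included, and the job is handed in when it is done.

```bash
mkdir -p pics; ls; cat > h.py <<'E'
import numpy as np, cv2
from scipy.spatial.transform import Rotation as R
from plant import r, eyes
def cap(n,save=None):
    c=eyes.capture(n)
    if save: cv2.imwrite(f'pics/{save}.png',c['frame'][:,:,::-1])
    return c
def Rc(c):
    o=np.array(c['orientation'],float)
    return R.from_euler('xyz',o,degrees=True).as_matrix()
def ray(c,u,v):
    d=Rc(c)@np.array([(u-c['cx'])/c['fx'],(v-c['cy'])/c['fy'],1.]); return np.array(c['xyz'],float),d/np.linalg.norm(d)
def plane(c,u,v,z):
    o,d=ray(c,u,v); return o+d*(z-o[2])/d[2]
def proj(c,p):
    q=Rc(c).T@(np.array(p,float)-np.array(c['xyz'])); return np.array([c['fx']*q[0]/q[2]+c['cx'],c['fy']*q[1]/q[2]+c['cy']])
def tri(c1,p1,c2,p2):
    o1,d1=ray(c1,*p1);o2,d2=ray(c2,*p2)
    t=np.linalg.lstsq(np.c_[d1,-d2],o2-o1,rcond=None)[0]
    a,b=o1+t[0]*d1,o2+t[1]*d2; return (a+b)/2,np.linalg.norm(a-b)
def st():
    s=r.observe(); return s
E
python3 - <<'E'
from h import *
s=st(); print(s)
for n in('top','side'):
    c=cap(n,n+'0'); print({k:v for k,v in c.items() if k!='frame'})
    print(plane(c,280,210,0))
E
```

```text
pics
{'time_s': 0.0, 'q': array([64.1293432 , 34.3856704 , -0.14413598, 91.68018671,  0.10251559,
       54.0223953 , -4.571718  ]), 'dq': array([ 0.01274788, -0.03198536,  0.01143814, -0.00832514, -0.06117891,
        0.0440451 ,  0.0600496 ]), 'effort': array([-1.51070773e-03, -7.65077233e+01,  1.49734195e+00, -2.52351183e+01,
       -5.23775176e-02,  1.69842259e-02,  1.75738401e-04]), 'ee_pos': array([ 265.22748098, -674.23180421,  217.75044834]), 'tcp_rot': array([-84.47563127,  89.911862  , 117.00260769]), 'ft_force': array([0.11247043, 0.02490726, 0.28283439]), 'wrist_torque': array([-0.01449015,  0.04153243, -0.00483126]), 'width': 1.000527193459723}
{'fx': 381.72540863681746, 'fy': 381.72540863681746, 'cx': 279.86878588284355, 'cy': 214.40954745617375, 'xyz': array([ 383.86960657,  -47.83295152, 1048.31125322]), 'orientation': array([-175.30093406,   -2.31178171,  -89.07830928])}
[482.99773066 -88.92665142   0.        ]
{'fx': 390.3624853377739, 'fy': 390.3624853377739, 'cx': 278.22471937354095, 'cy': 208.87537496966706, 'xyz': array([ 341.95544548, -648.77355686,  831.87831404]), 'orientation': array([-139.41222391,    1.14109507,  -13.27035274])}
[493.32469806  43.57637514   0.        ]
```

View both.

View pics/top0.png

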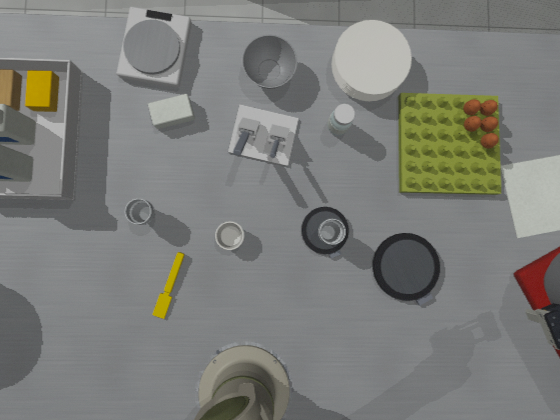

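View pics/side0.png

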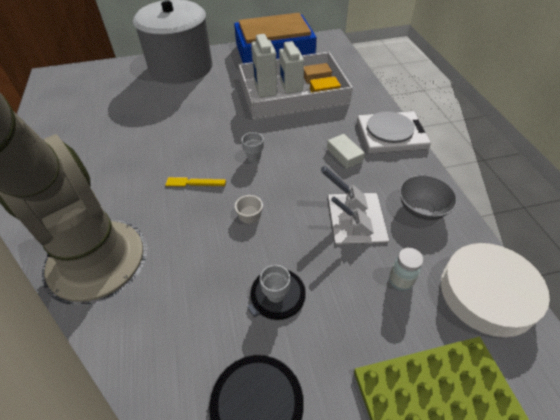

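```bash
python3 - <<'E'
from h import *
t=cap('top'); s=cap('side')
for n,p,z in [('cup rim',(139,211),76),('warmer',(325,230),15),('holder',(264,135),5),('ram',(230,236),42),('bath',(332,232),91),('bigwarm',(406,267),15)]: print(n,plane(t,*p,z).round(1))
for a,b,z in [((303,230),(349,230),10),((373,267),(440,267),10)]: print(np.linalg.norm(plane(t,*a,z)-plane(t,*b,z)))
a=cv2.resize(t['frame'][95:175,220:310],None,fx=6.5,fy=6.5,interpolation=3)
b=cv2.resize(s['frame'][160:250,310:395],None,fx=6,fy=6,interpolation=3)
h=max(a.shape[0],b.shape[0]);im=np.zeros((h,800,3),np.uint8)
a=a[:,:];a=cv2.resize(a,(400,int(a.shape[0]*400/a.shape[1])));b=cv2.resize(b,(400,int(b.shape[0]*400/b.shape[1])))
im[:a.shape[0],:400]=a;im[:b.shape[0],400:]=b
a=cv2.resize(t['frame'][190:260,115:165],None,fx=2,fy=2)
cv2.imwrite('pics/crop1.png',im[:430,:,::-1])
E
```

```text
cup rim [466.2 269.8  76. ]
warmer [ 429.3 -211.8   15. ]
holder [691.6 -40.7   5. ]
ram [408.   42.8  42. ]
bath [ 421.3 -217.5   91. ]
bigwarm [ 332.5 -434.3   15. ]
126.5608666961134
186.01798689414127
```

View pics/crop1.png

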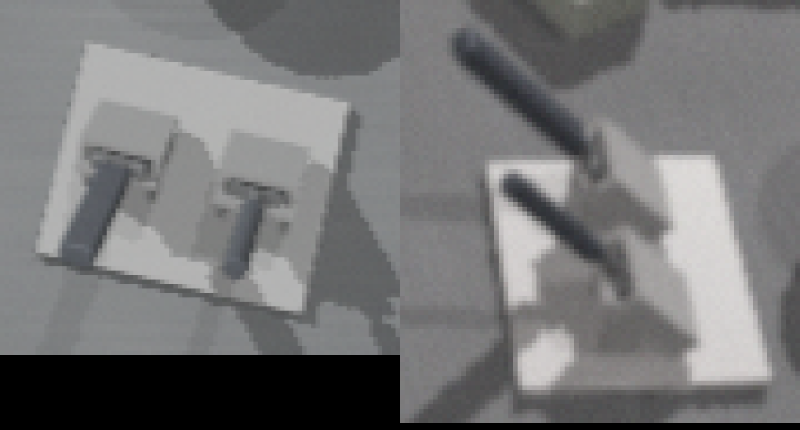

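```bash
cat >> h.py <<'E'
def pose():
    s=r.observe(); return np.array(s['ee_pos']),R.from_euler('xyz',s['tcp_rot'],degrees=True)
def plan(p,Rt,n=None,p0=None,R0=None):
    from scipy.linalg import logm,expm
    if p0 is None: p0,R0=pose()
    A=np.eye(4);A[:3,:3]=R0.as_matrix();A[:3,3]=p0
    B=np.eye(4);B[:3,:3]=Rt.as_matrix();B[:3,3]=p
    X=np.real(logm(np.linalg.inv(A)@B))
    ang=np.rad2deg(np.linalg.norm([X[2,1],X[0,2],X[1,0]]));L=np.linalg.norm(X[:3,3])
    n=n or int(np.ceil(max(ang/6.5,L/38,1)))
    S=expm(X/n); print('n',n,'rot',R.from_matrix(S[:3,:3]).as_rotvec(degrees=True).round(2),'shift',S[:3,3].round(2),'tot',round(ang,1),round(L))
def down(yaw): # tool x down, tool y horizontal at heading yaw deg
    y=np.array([np.cos(np.deg2rad(yaw)),np.sin(np.deg2rad(yaw)),0]);x=np.array([0,0,-1.])
    return R.from_matrix(np.c_[x,y,np.cross(x,y)])
E
python3 - <<'E'
from h import *
t=cap('top'); s=cap('side')
print(pose()[1].as_matrix().round(3))
sp,e=tri(t,(236.9,150.2),s,(323.8,168.5)); print('spat end',sp.round(1),e)
f,e=tri(t,(220+235*.225,95+268*.2254),s,(310+112*.2125,160+187*.2128)); print('fork end',f.round(1),e)
g=t['frame'].astype(int); m=((g.min(2)>150)&(np.ptp(g,2)<25)).astype(np.uint8); m[:100]=0;m[170:]=0;m[:,:224]=0;m[:,302:]=0
cs,_=cv2.findContours(m,0,2); c=cv2.convexHull(np.vstack([k for k in cs if cv2.contourArea(k)>20])); q=cv2.boxPoints(cv2.minAreaRect(c)); w=np.array([plane(t,u,v,9) for u,v in q]); print(q.round(1),w.round(1),np.linalg.norm(w-np.roll(w,-1,0),axis=1),w.mean(0))
ps=[t['frame'][190:240,115:165],t['frame'][205:255,305:355],s['frame'][125:175,228:278],s['frame'][257:307,250:300]]
ps=[cv2.resize(p,(300,300),interpolation=cv2.INTER_NEAREST) for p in ps]
cv2.imwrite('pics/crop2.png',np.vstack([np.hstack(ps[:2]),np.hstack(ps[2:])])[:,:,::-1])
E
```

```text
[[-0.     0.366 -0.931]
 [ 0.    -0.931 -0.366]
 [-1.    -0.001  0.   ]]
spat end [606.4  22.2 153.1] 5.478210957260736
fork end [603.9 -64.2 128.9] 1.4861061728617986
[[227.5 151.2]
 [238.7 103.6]
 [298.1 117.6]
 [286.9 165.2]] [[ 642.1   58.9    9. ]
 [ 777.9   31.5    9. ]
 [ 742.9 -135.1    9. ]
 [ 607.1 -105.7    9. ]] [138.50899936 170.20224869 138.96896949 168.23735193] [692.47770403 -37.60519301   9.        ]
```

View pics/crop2.png

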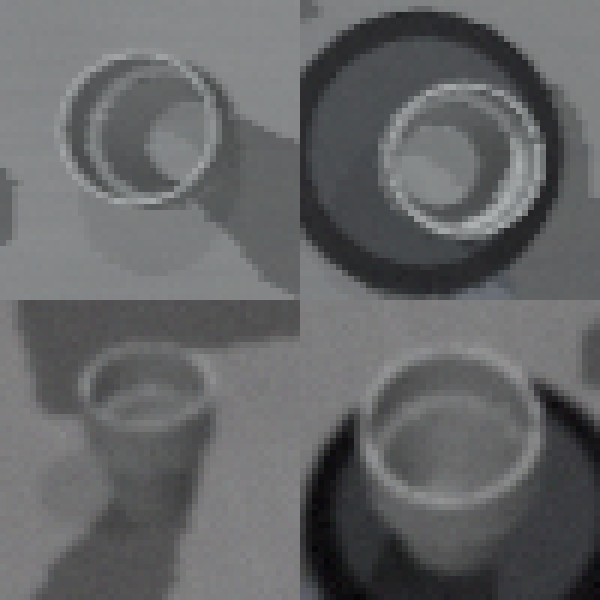

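```bash
python3 - <<'E'
from h import *
t=cap('top'); s=cap('side')
for n,a,b,z in[('loose',(137.67,210.9),(252.1,139.1),76),('bath',(331.75,231.3),(275.1,277.75),91)]:
    p,e=tri(t,a,s,b); print(n,p.round(1),round(e,1),plane(t,*a,z).round(1),plane(s,*b,z).round(1))
p=plane(t,137.67,210.9,76); h=np.rad2deg(np.arctan2(p[1],p[0]));print(h)
plan(np.r_[p[:2],180],down(h),36)
E
```

```text
loose [464.6 272.9  77.2] 3.3 [466.4 273.2  76. ] [463.2 274.4  76. ]
bath [ 422.3 -217.    90. ] 1.4 [ 423.  -216.9   91. ] [ 421.5 -217.5   91. ]
30.356396413356915
n 36 rot [-2.75 -0.    0.  ] shift [  1.07  -4.51 -30.23] tot 98.9 1101
```

```bash
A='{"rx":-2.75,"ry":0,"rz":0,"x":1,"y":-4.5,"z":-30.2,"grip":-1}'; python3 -m creep '[{"rx":-2.75,"ry":0,"rz":0,"x":0,"y":-4.5,"z":-30.2,"grip":-1},{"rx":-2.75,"ry":0,"rz":0,"x":0,"y":-4.5,"z":-30.2,"grip":-1},{"rx":-2.75,"ry":0,"rz":0,"x":0,"y":-4.5,"z":-30.2,"grip":-1},{"rx":-2.75,"ry":0,"rz":0,"x":0,"y":-4.5,"z":-30.2,"grip":-1},{"rx":-2.75,"ry":0,"rz":0,"x":0,"y":-4.5,"z":-30.2,"grip":-1},{"rx":-2.75,"ry":0,"rz":0,"x":0,"y":-4.5,"z":-30.2,"grip":-1},{"rx":-2.75,"ry":0,"rz":0,"x":0,"y":-4.5,"z":-30.2,"grip":-1},{"rx":-2.75,"ry":0,"rz":0,"x":0,"y":-4.5,"z":-30.2,"grip":-1},{"rx":-2.75,"ry":0,"rz":0,"x":0,"y":-4.5,"z":-30.2,"grip":-1},{"rx":-2.75,"ry":0,"rz":0,"x":0,"y":-4.5,"z":-30.2,"grip":-1},{"rx":-2.75,"ry":0,"rz":0,"x":0,"y":-4.5,"z":-30.2,"grip":-1},{"rx":-2.75,"ry":0,"rz":0,"x":0,"y":-4.5,"z":-30.2,"grip":-1}]'
python3 - <<'E'
from h import *
p=np.array([465,273.5,180]);plan(p,down(30.4));s=st();print(s['q'].round(1),s['ft_force'])
E
```

```text
time_s: 1.4
ee_pos: [522.6, -415.6, 216.7]
tcp_rot: [8.0, 89.6, -117.0]
ft_force: [0.7, -0.5, 0.3]
width: 0.997
n 20 rot [-3.27  0.02  0.01] shift [  1.71  -5.51 -36.11] tot 65.3 731
[39.7 30.7 -9.6 99.4  6.8 50.4 -7.8] [ 0.6784674  -0.50112665  0.33865092]
```

```bash
python3 -m creep '[{"rx":-3.3,"x":0,"y":-5.5,"z":-36,"grip":-1},{"rx":-3.3,"x":0,"y":-5.5,"z":-36,"grip":-1},{"rx":-3.3,"x":0,"y":-5.5,"z":-36,"grip":-1},{"rx":-3.3,"x":0,"y":-5.5,"z":-36,"grip":-1},{"rx":-3.3,"x":0,"y":-5.5,"z":-36,"grip":-1},{"rx":-3.3,"x":0,"y":-5.5,"z":-36,"grip":-1},{"rx":-3.3,"x":0,"y":-5.5,"z":-36,"grip":-1},{"rx":-3.3,"x":0,"y":-5.5,"z":-36,"grip":-1},{"rx":-3.3,"x":0,"y":-5.5,"z":-36,"grip":-1},{"rx":-3.3,"x":0,"y":-5.5,"z":-36,"grip":-1},{"rx":-3.3,"x":0,"y":-5.5,"z":-36,"grip":-1},{"rx":-3.3,"x":0,"y":-5.5,"z":-36,"grip":-1}]'
python3 - <<'E'
from h import *
p=np.array([465,273.5,180]);plan(p,down(30.4));s=st();print(s['q'].round(1),s['ft_force'])
E
```

```text
n 20 rot [-3.27  0.02  0.01] shift [  1.71  -5.51 -36.11] tot 65.3 731
[39.7 30.7 -9.6 99.4  6.8 50.4 -7.8] [ 0.6784674  -0.50112665  0.33865092]schema error: expected keys rx, ry, rz, x, y, z, grip
```

All keys are needed.

```bash
python3 -m creep '[{"rx":-3.3,"ry":0,"rz":0,"x":0,"y":-5.5,"z":-36,"grip":-1},{"rx":-3.3,"ry":0,"rz":0,"x":0,"y":-5.5,"z":-36,"grip":-1},{"rx":-3.3,"ry":0,"rz":0,"x":0,"y":-5.5,"z":-36,"grip":-1},{"rx":-3.3,"ry":0,"rz":0,"x":0,"y":-5.5,"z":-36,"grip":-1},{"rx":-3.3,"ry":0,"rz":0,"x":0,"y":-5.5,"z":-36,"grip":-1},{"rx":-3.3,"ry":0,"rz":0,"x":0,"y":-5.5,"z":-36,"grip":-1},{"rx":-3.3,"ry":0,"rz":0,"x":0,"y":-5.5,"z":-36,"grip":-1},{"rx":-3.3,"ry":0,"rz":0,"x":0,"y":-5.5,"z":-36,"grip":-1},{"rx":-3.3,"ry":0,"rz":0,"x":0,"y":-5.5,"z":-36,"grip":-1},{"rx":-3.3,"ry":0,"rz":0,"x":0,"y":-5.5,"z":-36,"grip":-1},{"rx":-3.3,"ry":0,"rz":0,"x":0,"y":-5.5,"z":-36,"grip":-1},{"rx":-3.3,"ry":0,"rz":0,"x":0,"y":-5.5,"z":-36,"grip":-1}]'
python3 - <<'E'
from h import *
p=np.array([465,273.5,180]);plan(p,down(30.4));s=st();print(s['q'].round(1),s['ft_force'])
E
```

```text
time_s: 2.4
ee_pos: [583.1, 27.1, 214.9]
tcp_rot: [26.6, 89.5, -56.9]
ft_force: [0.8, -0.5, 0.2]
width: 0.998
n 8 rot [-2.99  0.06 -0.02] shift [  4.19  -5.19 -34.03] tot 23.9 277
[  7.5  26.2 -22.6 110.   14.3  46.3 -16.5] [ 0.75699831 -0.54501796  0.16568945]
```

```bash
python3 -m creep '[{"rx":-3,"ry":0,"rz":0,"x":4,"y":-5.2,"z":-34,"grip":-1},{"rx":-3,"ry":0,"rz":0,"x":4,"y":-5.2,"z":-34,"grip":-1},{"rx":-3,"ry":0,"rz":0,"x":4,"y":-5.2,"z":-34,"grip":-1},{"rx":-3,"ry":0,"rz":0,"x":4,"y":-5.2,"z":-34,"grip":-1},{"rx":-3,"ry":0,"rz":0,"x":4,"y":-5.2,"z":-34,"grip":-1},{"rx":-3,"ry":0,"rz":0,"x":4,"y":-5.2,"z":-34,"grip":-1},{"rx":-3,"ry":0,"rz":0,"x":4,"y":-5.2,"z":-34,"grip":-1},{"rx":-3,"ry":0.5,"rz":0,"x":4,"y":-5.2,"z":-34,"grip":-1},{"rx":0,"ry":0,"rz":0,"x":0,"y":0,"z":0,"grip":-1}]'
python3 - <<'E'
from h import *
for z in(130,48):plan(np.array([465,273.5,z]),down(30.4));
s=st();print(s['q'].round(1),s['ft_force'])
E
```

```text
time_s: 3.15
ee_pos: [455.5, 292.0, 181.6]
tcp_rot: [105.0, 89.4, 47.4]
ft_force: [-0.3, 0.1, -0.4]
width: 1.0
n 2 rot [ 0.97 -0.08 -0.27] shift [25.8  -1.04 10.39] tot 2.0 56
n 4 rot [ 0.48 -0.04 -0.14] shift [33.4  -0.61  5.23] tot 2.0 135
[-17.   26.9 -30.  117.   20.4  40.5 -27.6] [-0.34724183  0.0513056  -0.3607577 ]
```

```bash
python3 -m creep '[{"rx":1,"ry":0,"rz":-0.3,"x":10,"y":-1,"z":10.4,"grip":-1},{"rx":1,"ry":0,"rz":-0.3,"x":10,"y":-1,"z":10.4,"grip":-1},{"rx":0,"ry":0,"rz":0,"x":15,"y":0,"z":0,"grip":-1},{"rx":0,"ry":0,"rz":0,"x":0,"y":0,"z":0,"grip":-1},{"rx":0,"ry":0,"rz":0,"x":0,"y":0,"z":0,"grip":-1}]'
python3 - <<'E'
from h import *
for z in(130,48):plan(np.array([465,273.5,z]),down(30.4));
E
```

```text
time_s: 3.57
ee_pos: [467.7, 268.4, 143.3]
tcp_rot: [-97.6, 89.9, -157.7]
ft_force: [-0.1, -0.2, -0.1]
width: 1.005
n 1 rot [-0.54 -0.02  0.15] shift [13.29  0.2  -5.74] tot 0.6 14
n 3 rot [-0.18 -0.01  0.05] shift [31.76  0.12 -1.91] tot 0.6 95
```

```bash
python3 -m creep '[{"rx":-0.5,"ry":0,"rz":0,"x":0,"y":0,"z":-4,"grip":-1},{"rx":0,"ry":0,"rz":0,"x":25,"y":0,"z":0,"grip":-1},{"rx":0,"ry":0,"rz":0,"x":25,"y":0,"z":0,"grip":-1},{"rx":0,"ry":0,"rz":0,"x":20,"y":0,"z":0,"grip":-1},{"rx":0,"ry":0,"rz":0,"x":10,"y":0,"z":0,"grip":-1},{"rx":0,"ry":0,"rz":0,"x":0,"y":0,"z":0,"grip":-1},{"rx":0,"ry":0,"rz":0,"x":0,"y":0,"z":0,"grip":-1}]'
python3 - <<'E'
from h import *
plan(np.array([465,273.5,48]),down(30.4));
E
```

```text
time_s: 4.15
ee_pos: [471.2, 268.6, 63.4]
tcp_rot: [62.2, 89.8, 2.0]
ft_force: [0.0, -0.1, 0.2]
width: 1.004
n 1 rot [-0.59  0.08 -0.14] shift [15.37 -2.94 -7.36] tot 0.6 17
```

```bash
python3 -m creep '[{"rx":-0.5,"ry":0,"rz":0,"x":5,"y":-3,"z":-7,"grip":-1},{"rx":0,"ry":0,"rz":0,"x":0,"y":0,"z":-2,"grip":-1},{"rx":0,"ry":0,"rz":0,"x":0,"y":0,"z":0,"grip":-1}]'
python3 - <<'E'
from h import *
plan(np.array([465,273.5,48]),down(30.4));
t=cap('top'); s=cap('side')
ps=[t['frame'][180:240,105:165],s['frame'][100:160,220:280]]
cv2.imwrite('pics/crop3.png',np.hstack([cv2.resize(p,(400,400)) for p in ps])[:,:,::-1])
E
```

```text
time_s: 4.4
ee_pos: [464.7, 276.1, 60.4]
tcp_rot: [79.1, 89.7, 19.4]
ft_force: [0.3, -0.2, 0.6]
width: 1.004
n 1 rot [-0.1   0.06 -0.34] shift [12.42 -1.13  2.33] tot 0.4 13
```

View pics/crop3.png

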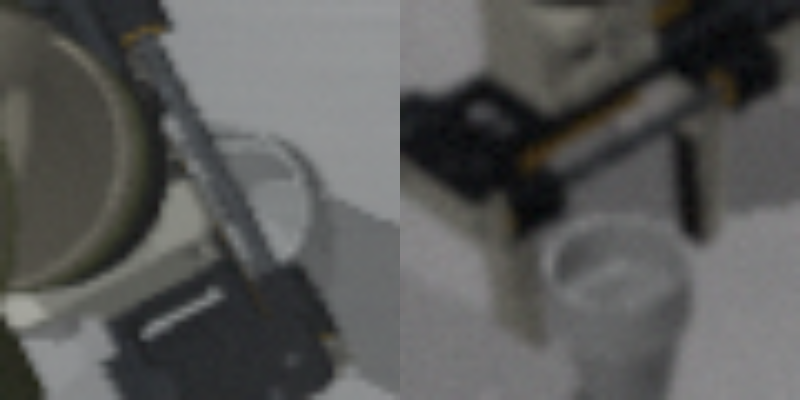

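```bash
python3 -m creep '[{"rx":0,"ry":0,"rz":0,"x":12,"y":-1,"z":1,"grip":-1},{"rx":0,"ry":0,"rz":0,"x":0,"y":0,"z":1,"grip":-1},{"rx":0,"ry":0,"rz":0,"x":0,"y":0,"z":0,"grip":0},{"rx":0,"ry":0,"rz":0,"x":0,"y":0,"z":0,"grip":1},{"rx":0,"ry":0,"rz":0,"x":0,"y":0,"z":0,"grip":1},{"rx":0,"ry":0,"rz":0,"x":0,"y":0,"z":0,"grip":1},{"rx":0,"ry":0,"rz":0,"x":0,"y":0,"z":0,"grip":1}]'
python3 - <<'E'
from h import *
plan(np.array([465,273.5,48]),down(30.4));
E
```

```text
time_s: 5.08
ee_pos: [466.7, 274.1, 51.4]
tcp_rot: [80.9, 89.4, 21.2]
ft_force: [0.3, 0.3, -1.9]
width: 0.715
n 1 rot [-0.14  0.09 -0.58] shift [ 3.38 -1.82 -0.31] tot 0.6 4
```

```bash
python3 -m creep '[{"rx":0,"ry":0,"rz":0,"x":-10,"y":0,"z":0,"grip":1},{"rx":0,"ry":0,"rz":0,"x":-25,"y":0,"z":0,"grip":1},{"rx":0,"ry":0,"rz":0,"x":-35,"y":0,"z":0,"grip":1},{"rx":0,"ry":0,"rz":0,"x":-35,"y":0,"z":0,"grip":1},{"rx":0,"ry":0,"rz":0,"x":-35,"y":0,"z":0,"grip":1},{"rx":0,"ry":0,"rz":0,"x":0,"y":0,"z":0,"grip":1}]'
python3 - <<'E'
from h import *
p=np.array([422.3,-217.2,195]);plan(p,down(-27.2),20);print(st()['width'])
E
```

```text
time_s: 5.58
ee_pos: [462.6, 273.5, 198.4]
tcp_rot: [71.9, 89.9, 12.4]
ft_force: [0.4, 0.6, -1.2]
width: 0.71
n 20 rot [ 2.88 -0.   -0.01] shift [ 0.17 -3.46 25.45] tot 57.6 514
0.7104756507102049
```

```bash
python3 -m creep '[{"rx":2.9,"ry":0,"rz":0,"x":0,"y":-3.5,"z":25.4,"grip":1},{"rx":2.9,"ry":0,"rz":0,"x":0,"y":-3.5,"z":25.4,"grip":1},{"rx":2.9,"ry":0,"rz":0,"x":0,"y":-3.5,"z":25.4,"grip":1},{"rx":2.9,"ry":0,"rz":0,"x":0,"y":-3.5,"z":25.4,"grip":1},{"rx":2.9,"ry":0,"rz":0,"x":0,"y":-3.5,"z":25.4,"grip":1},{"rx":2.9,"ry":0,"rz":0,"x":0,"y":-3.5,"z":25.4,"grip":1},{"rx":2.9,"ry":0,"rz":0,"x":0,"y":-3.5,"z":25.4,"grip":1},{"rx":2.9,"ry":0,"rz":0,"x":0,"y":-3.5,"z":25.4,"grip":1},{"rx":2.9,"ry":0,"rz":0,"x":0,"y":-3.5,"z":25.4,"grip":1},{"rx":2.9,"ry":0,"rz":0,"x":0,"y":-3.5,"z":25.4,"grip":1},{"rx":2.9,"ry":0,"rz":0,"x":0,"y":-3.5,"z":25.4,"grip":1},{"rx":2.9,"ry":0,"rz":0,"x":0,"y":-3.5,"z":25.4,"grip":1}]'
python3 - <<'E'
from h import *
p=np.array([422.3,-217.2,195]);plan(p,down(-27.2));print(st()['width'])
E
```

```text
time_s: 6.58
ee_pos: [495.2, -33.3, 205.7]
tcp_rot: [135.1, 89.2, 39.8]
ft_force: [0.2, -0.5, -0.2]
width: 0.715
n 6 rot [ 3.65 -0.11 -0.08] shift [ 1.55 -4.17 32.91] tot 21.9 199
0.7146342307921898
```

```bash
python3 -m creep '[{"rx":3.1,"ry":0,"rz":0,"x":1.5,"y":-4,"z":29,"grip":1},{"rx":3.1,"ry":0,"rz":0,"x":1.5,"y":-4,"z":29,"grip":1},{"rx":3.1,"ry":0,"rz":0,"x":1.5,"y":-4,"z":29,"grip":1},{"rx":3.1,"ry":0,"rz":0,"x":1.5,"y":-4,"z":29,"grip":1},{"rx":3.1,"ry":-0.5,"rz":0,"x":1.5,"y":-4,"z":29,"grip":1},{"rx":3.1,"ry":0,"rz":0,"x":1.5,"y":-4,"z":20,"grip":1},{"rx":0,"ry":0,"rz":0,"x":0,"y":0,"z":5,"grip":1},{"rx":0,"ry":0,"rz":0,"x":0,"y":0,"z":0,"grip":1},{"rx":0,"ry":0,"rz":0,"x":0,"y":0,"z":0,"grip":1}]'
python3 - <<'E'
from h import *
p=np.array([422.3,-217.2,185]);plan(p,down(-27.2));print(st()['width'])
E
```

```text
time_s: 7.33
ee_pos: [425.6, -203.7, 197.0]
tcp_rot: [118.9, 89.5, 3.6]
ft_force: [-0.2, -0.1, -0.3]
width: 0.711
n 1 rot [ 1.88 -0.23 -0.4 ] shift [11.94  2.65 13.64] tot 1.9 18
0.7105231699363693
```

```bash
python3 -m creep '[{"rx":1.9,"ry":-0.2,"rz":-0.4,"x":10,"y":2.6,"z":13.6,"grip":1},{"rx":0,"ry":0,"rz":0,"x":0,"y":0,"z":0,"grip":1},{"rx":0,"ry":0,"rz":0,"x":0,"y":0,"z":0,"grip":1},{"rx":0,"ry":0,"rz":0,"x":0,"y":0,"z":0,"grip":1}]'
python3 - <<'E'
from h import *
p=np.array([422.3,-217.2,185]);plan(p,down(-27.2));
t=cap('top'); s=cap('side')
q=pose()[0]; c=np.r_[q[:2],q[2]+24.6]
print(proj(t,c),proj(s,c),proj(s,c-[0,0,76]))
ps=[t['frame'][190:270,290:370],s['frame'][215:315,230:330]]
cv2.imwrite('pics/crop4.png',np.hstack([cv2.resize(p,(400,400),interpolation=cv2.INTER_NEAREST) for p in ps])[:,:,::-1])
E
```

```text
time_s: 7.67
ee_pos: [424.4, -215.1, 186.3]
tcp_rot: [175.5, 89.9, 58.6]
ft_force: [0.5, 0.3, -1.3]
width: 0.712
n 1 rot [ 0.23 -0.11 -0.01] shift [ 1.3  -0.89  2.81] tot 0.3 3
[340.42381229 228.58942071] [274.65410335 244.38456351] [275.63018815 265.51354908]
```

View pics/crop4.png

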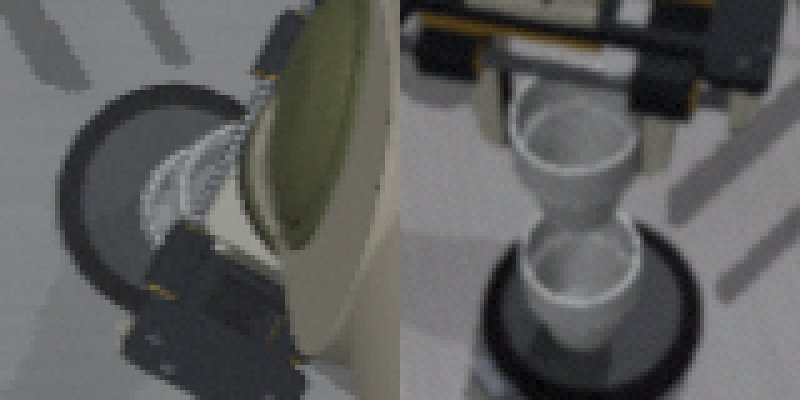

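```bash
python3 -m creep '[{"rx":0,"ry":0,"rz":0,"x":12,"y":0,"z":0,"grip":1},{"rx":0,"ry":0,"rz":0,"x":16,"y":0,"z":0,"grip":1},{"rx":0,"ry":0,"rz":0,"x":16,"y":0,"z":0,"grip":1},{"rx":0,"ry":0,"rz":0,"x":8,"y":0,"z":0,"grip":1},{"rx":0,"ry":0,"rz":0,"x":0,"y":0,"z":0,"grip":1},{"rx":0,"ry":0,"rz":0,"x":0,"y":0,"z":0,"grip":1}]'
python3 - <<'E'
from h import *
plan(np.array([424,-215.5,98.5]),down(-27.2),1);
E
```

```text
time_s: 8.27
ee_pos: [427.1, -213.0, 134.0]
tcp_rot: [130.0, 89.7, 13.3]
ft_force: [0.9, 0.9, -1.4]
width: 0.713
n 1 rot [ 0.53 -0.18 -0.21] shift [35.49 -1.76  3.73] tot 0.6 36
```

```bash
python3 -m creep '[{"rx":0.5,"ry":-0.2,"rz":-0.2,"x":0,"y":-1.8,"z":4.5,"grip":1},{"rx":0,"ry":0,"rz":0,"x":8,"y":-0.3,"z":0.7,"grip":1},{"rx":0,"ry":0,"rz":0,"x":8,"y":-0.3,"z":0.7,"grip":1},{"rx":0,"ry":0,"rz":0,"x":6,"y":-0.3,"z":0.7,"grip":1},{"rx":0,"ry":0,"rz":0,"x":0,"y":0,"z":0,"grip":1}]'
python3 - <<'E'
from h import *
plan(np.array([424,-215.5,98.5]),down(-27.2),1);
E
```

```text
time_s: 8.68
ee_pos: [422.5, -218.8, 112.4]
tcp_rot: [83.4, 89.8, -33.8]
ft_force: [0.1, -0.1, -0.2]
width: 0.712
n 1 rot [-0.03  0.03 -0.24] shift [13.87 -0.24 -3.58] tot 0.2 14
```

```bash
python3 -m creep '[{"rx":0,"ry":0,"rz":0,"x":4,"y":0,"z":-2,"grip":1},{"rx":0,"ry":0,"rz":0,"x":4,"y":0,"z":0,"grip":1},{"rx":0,"ry":0,"rz":0,"x":0,"y":0,"z":0,"grip":1}]'
python3 - <<'E'
from h import *
plan(np.array([424,-215.5,98.5]),down(-27.2),1);
t=cap('top'); s=cap('side')
ps=[t['frame'][190:270,290:370],s['frame'][215:315,230:330]]
cv2.imwrite('pics/crop5.png',np.hstack([cv2.resize(p,(400,400),interpolation=cv2.INTER_NEAREST) for p in ps])[:,:,::-1])
E
```

```text
time_s: 8.93
ee_pos: [423.4, -216.9, 103.2]
tcp_rot: [82.3, 89.8, -34.9]
ft_force: [0.2, -0.3, -1.0]
width: 0.707
n 1 rot [-0.04  0.03 -0.21] shift [ 4.73 -0.09 -1.48] tot 0.2 5
```

View pics/crop5.png

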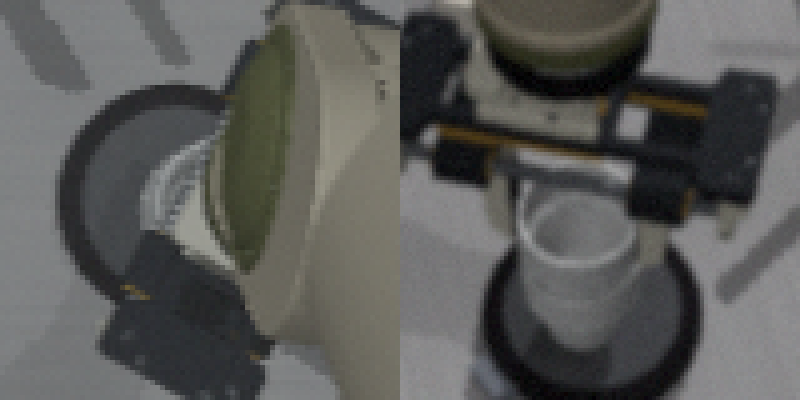

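```bash
python3 -m creep '[{"rx":0,"ry":0,"rz":0,"x":3,"y":0,"z":-0.5,"grip":1},{"rx":0,"ry":0,"rz":0,"x":2,"y":0,"z":0,"grip":1},{"rx":0,"ry":0,"rz":0,"x":0.5,"y":0,"z":0,"grip":1},{"rx":0,"ry":0,"rz":0,"x":0,"y":0,"z":0,"grip":1}]'
python3 - <<'E'
from h import *
plan(np.array([424,-215.5,98.5]),down(-27.2),1);print(st()['ft_force'])
E
```

```text
time_s: 9.37
ee_pos: [424.3, -216.5, 98.2]
tcp_rot: [86.0, 89.7, -31.2]
ft_force: [-0.3, 0.5, -0.4]
width: 0.712
n 1 rot [-0.03  0.02 -0.29] shift [-0.35 -0.68 -0.78] tot 0.3 1
[-0.32861839  0.48665811 -0.37641501]
```

```bash
python3 -m creep '[{"rx":0,"ry":0,"rz":0,"x":1.5,"y":0,"z":0,"grip":1},{"rx":0,"ry":0,"rz":0,"x":0,"y":0,"z":0,"grip":1}]'; python3 -m creep '[{"rx":0,"ry":0,"rz":0,"x":1.5,"y":0,"z":0,"grip":1},{"rx":0,"ry":0,"rz":0,"x":0,"y":0,"z":0,"grip":1}]'
```

```text
time_s: 9.53
ee_pos: [424.4, -216.6, 98.3]
tcp_rot: [81.6, 89.6, -35.6]
ft_force: [0.6, 0.5, -1.1]
width: 0.714
time_s: 9.7
ee_pos: [424.6, -216.8, 98.4]
tcp_rot: [80.8, 89.5, -36.4]
ft_force: [0.4, -0.3, -1.4]
width: 0.711
```

```bash
python3 -m creep '[{"rx":0,"ry":0,"rz":0,"x":3,"y":0,"z":0,"grip":1},{"rx":0,"ry":0,"rz":0,"x":2,"y":0,"z":0,"grip":1}]'
```

```text
time_s: 9.87
ee_pos: [425.2, -217.1, 96.7]
tcp_rot: [78.3, 89.3, -38.9]
ft_force: [-8.2, 4.1, 42.4]
width: 0.712
```

```bash
python3 -m creep '[{"rx":0,"ry":0,"rz":0,"x":0,"y":0,"z":0,"grip":1},{"rx":0,"ry":0,"rz":0,"x":0,"y":0,"z":0,"grip":1},{"rx":0,"ry":0,"rz":0,"x":0,"y":0,"z":0,"grip":0.3},{"rx":0,"ry":0,"rz":0,"x":0,"y":0,"z":0,"grip":-0.6},{"rx":0,"ry":0,"rz":0,"x":0,"y":0,"z":0,"grip":-0.9},{"rx":0,"ry":0,"rz":0,"x":0,"y":0,"z":0,"grip":-0.9},{"rx":0,"ry":0,"rz":0,"x":0,"y":0,"z":0,"grip":-0.9}]'
python3 - <<'E'
from h import *
print(st())
E
```

```text
time_s: 10.45
ee_pos: [425.6, -217.3, 97.5]
tcp_rot: [79.6, 89.2, -37.6]
ft_force: [0.5, 0.1, 0.0]
width: 0.931
{'time_s': 10.45, 'q': array([ 26.47214965,  29.01363749,  -8.8703086 , 129.85478679,
        12.66084379,  21.16098623, -20.27260976]), 'dq': array([-0.01359573,  0.3249513 ,  0.1494686 ,  0.05218683, -0.06001122,
       -0.04563149,  0.06168711]), 'effort': array([-4.08664360e-03, -5.55589235e+01, -4.81693782e-01, -1.14185688e+01,
       -1.31771027e-02, -5.99431177e-02, -8.39960612e-04]), 'ee_pos': array([ 425.56898856, -217.33133789,   97.52451743]), 'tcp_rot': array([ 79.64550049,  89.2283524 , -37.55193783]), 'ft_force': array([0.48112142, 0.14158632, 0.03230503]), 'wrist_torque': array([-0.04018028, -0.04018519,  0.03666101]), 'width': 0.9313472643476333}
```

```bash
python3 -m creep '[{"rx":0,"ry":0,"rz":0,"x":-8,"y":0,"z":0,"grip":-0.9},{"rx":0,"ry":0,"rz":0,"x":-15,"y":0,"z":0,"grip":-0.9},{"rx":0,"ry":0,"rz":0,"x":-25,"y":0,"z":0,"grip":-0.9},{"rx":0,"ry":0,"rz":0,"x":-30,"y":0,"z":0,"grip":-0.9},{"rx":0,"ry":0,"rz":0,"x":-35,"y":0,"z":0,"grip":-0.9},{"rx":0,"ry":0,"rz":0,"x":-35,"y":0,"z":0,"grip":-0.9},{"rx":0,"ry":0,"rz":0,"x":-30,"y":0,"z":0,"grip":-0.9},{"rx":0,"ry":0,"rz":0,"x":0,"y":0,"z":0,"grip":-0.9}]'
cat > spat.py <<'E'
from h import *
hy=np.deg2rad(-11.6); X=np.array([np.cos(hy),np.sin(hy),0]);Y=np.array([-X[1],X[0],0]);Z=np.array([0,0,1.])
H=np.array([692.3,-37.8,0]); D=-np.sin(.72)*X+np.cos(.72)*Z   # spatula z
END=np.array([606.4,22.2,152.0]); END=END+Y*(42-(END-H)@Y)
at=lambda s: END+D*(s-180)     # point s mm from tip
RT=R.from_matrix(np.c_[-D,Y,np.cross(-D,Y)])
E
python3 - <<'E'
from spat import *
print(at(180),at(0)); 
for s in (200,116): plan(at(s),RT)
t=cap('top'); s=cap('side')
for c in(t,s): print([proj(c,at(k)).round(1) for k in(180,70)])
ps=[t['frame'][180:260,290:370],s['frame'][215:315,230:330],t['frame'][100:170,215:285],s['frame'][150:220,310:380]]
cv2.imwrite('pics/crop6.png',np.vstack([np.hstack([cv2.resize(p,(300,300),interpolation=cv2.INTER_NEAREST) for p in ps[i:i+2]]) for i in(0,2)])[:,:,::-1])
E
```

```text
time_s: 11.12
ee_pos: [422.3, -214.2, 284.9]
tcp_rot: [76.5, 89.6, -40.5]
ft_force: [0.8, 0.1, 0.2]
width: 0.951
[606.50015258  22.68790532 152.        ] [722.76519541  -1.17788051  16.67496875]
n 18 rot [-5.57 -1.57  2.09] shift [  4.66  14.13 -12.33] tot 110.8 348
n 18 rot [-5.57 -1.57  2.09] shift [  9.01  16.13 -11.68] tot 110.8 394
[array([236.6, 151.4]), array([245.2, 132.6])]
[array([324.8, 168.4]), array([349.8, 190.1])]
```

View pics/crop6.png

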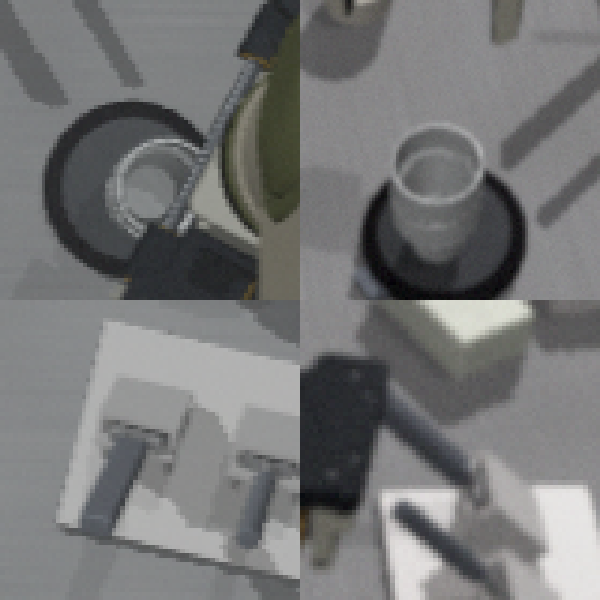

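```bash
python3 - <<'E'
from spat import *
from scipy.linalg import logm,expm
p0,R0=pose()
print(at(235)); plan(at(235),RT,20)
A=np.eye(4);A[:3,:3]=R0.as_matrix();A[:3,3]=p0
B=np.eye(4);B[:3,:3]=RT.as_matrix();B[:3,3]=at(235)
X=np.real(logm(np.linalg.inv(A)@B))
for k in range(0,21,4):
    T=A@expm(X*k/20); print(T[:3,3].round(), T[:3,0].round(2),T[:3,1].round(2))
E
```

```text
[570.97472282  29.98022877 193.3493151 ]
n 20 rot [-5.01 -1.43  1.89] shift [  2.39  12.16 -11.15] tot 110.9 334
[ 421. -214.  281.] [ 0. -0. -1.] [ 0.89 -0.46  0.  ]
[ 481. -189.  272.] [ 0.1  -0.14 -0.99] [ 0.99 -0.11  0.11]
[ 531. -146.  261.] [ 0.23 -0.22 -0.95] [0.95 0.25 0.17]
[564. -90. 246.] [ 0.38 -0.25 -0.89] [0.79 0.59 0.17]
[577. -29. 224.] [ 0.53 -0.22 -0.82] [0.53 0.84 0.11]
[571.  30. 193.] [ 0.65 -0.13 -0.75] [ 0.2   0.98 -0.  ]
```

```bash
python3 -m creep '[{"rx":-5,"ry":-1.4,"rz":1.9,"x":2.4,"y":12.2,"z":-11.2,"grip":-0.5},{"rx":-5,"ry":-1.4,"rz":1.9,"x":2.4,"y":12.2,"z":-11.2,"grip":-0.5},{"rx":-5,"ry":-1.4,"rz":1.9,"x":2.4,"y":12.2,"z":-11.2,"grip":0},{"rx":-5,"ry":-1.4,"rz":1.9,"x":2.4,"y":12.2,"z":-11.2,"grip":0},{"rx":-5,"ry":-1.4,"rz":1.9,"x":2.4,"y":12.2,"z":-11.2,"grip":0},{"rx":-5,"ry":-1.4,"rz":1.9,"x":2.4,"y":12.2,"z":-11.2,"grip":0},{"rx":-5,"ry":-1.4,"rz":1.9,"x":2.4,"y":12.2,"z":-11.2,"grip":0},{"rx":-5,"ry":-1.4,"rz":1.9,"x":2.4,"y":12.2,"z":-11.2,"grip":0},{"rx":-5,"ry":-1.4,"rz":1.9,"x":2.4,"y":12.2,"z":-11.2,"grip":0},{"rx":-5,"ry":-1.4,"rz":1.9,"x":2.4,"y":12.2,"z":-11.2,"grip":0},{"rx":0,"ry":0,"rz":0,"x":0,"y":0,"z":0,"grip":0}]'
python3 - <<'E'
from spat import *
print(st()['q'].round(1)); plan(at(235),RT)
E
```

```text
time_s: 12.13
ee_pos: [545.6, -110.7, 237.8]
tcp_rot: [25.8, 67.5, -37.9]
ft_force: [0.9, -0.3, -0.7]
width: 0.497
[  9.6  16.5 -16.2 126.8  46.   28.  -18.5]
n 9 rot [-5.32 -1.69  2.01] shift [  1.65  13.53 -10.29] tot 53.4 154
```

```bash
python3 -m creep '[{"rx":-4.8,"ry":-1.5,"rz":1.8,"x":1.5,"y":12.2,"z":-9.3,"grip":0},{"rx":-4.8,"ry":-1.5,"rz":1.8,"x":1.5,"y":12.2,"z":-9.3,"grip":0},{"rx":-4.8,"ry":-1.5,"rz":1.8,"x":1.5,"y":12.2,"z":-9.3,"grip":0},{"rx":-4.8,"ry":-1.5,"rz":1.8,"x":1.5,"y":12.2,"z":-9.3,"grip":0},{"rx":-4.8,"ry":-1.5,"rz":1.8,"x":1.5,"y":12.2,"z":-9.3,"grip":0},{"rx":-4.8,"ry":-1.5,"rz":1.8,"x":1.5,"y":12.2,"z":-9.3,"grip":0},{"rx":-4.8,"ry":-1.5,"rz":1.8,"x":1.5,"y":12.2,"z":-9.3,"grip":0},{"rx":-4.8,"ry":-1.5,"rz":1.8,"x":1.5,"y":12.2,"z":-9.3,"grip":0},{"rx":-4.8,"ry":-1.5,"rz":1.8,"x":1.5,"y":12.2,"z":-9.3,"grip":0},{"rx":0,"ry":0,"rz":0,"x":0,"y":0,"z":0,"grip":0}]'
python3 - <<'E'
from spat import *
print(st()['q'].round(1)); plan(at(235),RT)
E
```

```text
time_s: 12.97
ee_pos: [566.3, 16.6, 187.7]
tcp_rot: [1.5, 51.1, -14.3]
ft_force: [0.5, 0.5, -0.0]
width: 0.5
[ -5.1  23.5 -19.5 141.7 120.2  33.9 -62.7]
n 1 rot [-3.64 -2.38  1.8 ] shift [-3.6  14.28  4.1 ] tot 4.7 15
```

```bash
python3 -m creep '[{"rx":-3.6,"ry":-2.4,"rz":1.8,"x":5,"y":14.3,"z":4,"grip":0},{"rx":0,"ry":0,"rz":0,"x":5,"y":0,"z":0,"grip":0},{"rx":0,"ry":0,"rz":0,"x":0,"y":0,"z":0,"grip":0},{"rx":0,"ry":0,"rz":0,"x":0,"y":0,"z":0,"grip":0}]'
python3 - <<'E'
from spat import *
print(st()['q'].round(1)); plan(at(200),RT,1)
E
```

```text
time_s: 13.3
ee_pos: [578.3, 21.6, 179.9]
tcp_rot: [-0.2, 49.2, -12.8]
ft_force: [-0.1, -0.7, 0.4]
width: 0.499
[ -4.5  25.9 -20.9 142.2 125.2  37.7 -64.7]
n 1 rot [-0.71 -0.46  0.81] shift [18.9   7.05  2.24] tot 1.2 20
```

```bash
python3 -m creep '[{"rx":-0.7,"ry":-0.5,"rz":0.8,"x":0,"y":8,"z":2,"grip":0},{"rx":0,"ry":0,"rz":0,"x":0,"y":2,"z":0,"grip":0},{"rx":0,"ry":0,"rz":0,"x":0,"y":0,"z":0,"grip":0}]'
python3 - <<'E'
from spat import *
print(st()['q'].round(1)); plan(at(200),RT,1)
E
```

```text
time_s: 13.55
ee_pos: [582.7, 28.8, 182.1]
tcp_rot: [0.1, 48.7, -12.0]
ft_force: [-0.0, -0.1, 0.5]
width: 0.5
[ -4.9  25.9 -21.1 141.8 125.4  38.  -64.7]
n 1 rot [-0.37  0.03  0.28] shift [18.79 -1.12 -1.42] tot 0.5 19
```

```bash
python3 -m creep '[{"rx":0,"ry":0,"rz":0,"x":15,"y":-1,"z":-2,"grip":0},{"rx":0,"ry":0,"rz":0,"x":15,"y":0,"z":0,"grip":0},{"rx":0,"ry":0,"rz":0,"x":15,"y":0,"z":0,"grip":0},{"rx":0,"ry":0,"rz":0,"x":10,"y":0,"z":0,"grip":0},{"rx":0,"ry":0,"rz":0,"x":0,"y":0,"z":0,"grip":0},{"rx":0,"ry":0,"rz":0,"x":0,"y":0,"z":0,"grip":0}]'
python3 - <<'E'
from spat import *
print(st()['q'].round(1)); plan(at(116),RT,1)
s=cap('side');t=cap('top')
print(proj(s,at(180)),proj(s,at(135)),proj(s,pose()[0]))
ps=[t['frame'][90:190,200:300],s['frame'][120:220,290:390]]
cv2.imwrite('pics/crop7.png',np.hstack([cv2.resize(p,(400,400),interpolation=cv2.INTER_NEAREST) for p in ps])[:,:,::-1])
E
```

```text
time_s: 14.05
ee_pos: [618.6, 20.1, 140.9]
tcp_rot: [0.2, 48.5, -12.1]
ft_force: [-0.1, 0.3, 0.4]
width: 0.499
[ -2.3  32.8 -21.6 139.5 131.2  41.7 -67.6]
n 1 rot [-0.57  0.23  0.34] shift [47.45  0.36 -2.2 ] tot 0.7 47
[324.80789402 168.41645085] [335.39028514 177.59724105] [329.34054609 171.27173669]
```

View pics/crop7.png

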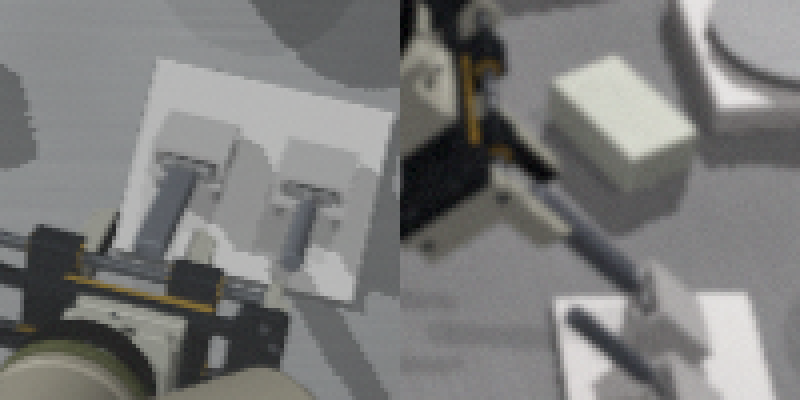

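```bash
python3 -m creep '[{"rx":-0.5,"ry":0,"rz":0.3,"x":10,"y":0,"z":-3,"grip":0},{"rx":0,"ry":0,"rz":0,"x":15,"y":0,"z":0,"grip":0},{"rx":0,"ry":0,"rz":0,"x":10,"y":0,"z":0,"grip":0},{"rx":0,"ry":0,"rz":0,"x":0,"y":0,"z":0,"grip":0},{"rx":0,"ry":0,"rz":0,"x":0,"y":0,"z":0,"grip":0}]'
python3 - <<'E'
from spat import *
print(st()['q'].round(1)); plan(at(125),RT,1)
E
```

```text
time_s: 14.57
ee_pos: [638.7, 16.9, 115.9]
tcp_rot: [0.1, 48.3, -11.5]
ft_force: [-0.8, -0.3, 0.5]
width: 0.501
[ -0.8  36.6 -21.8 138.  134.8  43.7 -68.5]
n 1 rot [ 0.02  0.45 -0.08] shift [ 6.3  -0.79 -0.82] tot 0.5 6
```

```bash
python3 -m creep '[{"rx":0,"ry":0,"rz":0,"x":6,"y":-0.8,"z":-1,"grip":0},{"rx":0,"ry":0,"rz":0,"x":0,"y":0,"z":0,"grip":0.6},{"rx":0,"ry":0,"rz":0,"x":0,"y":0,"z":0,"grip":1},{"rx":0,"ry":0,"rz":0,"x":0,"y":0,"z":0,"grip":1},{"rx":0,"ry":0,"rz":0,"x":0,"y":0,"z":0,"grip":1},{"rx":0,"ry":0,"rz":0,"x":0,"y":0,"z":0,"grip":1}]'
python3 - <<'E'
from spat import *
print(st()['q'].round(1),st()['ft_force']); plan(at(125),RT,1)
E
```

```text
time_s: 15.07
ee_pos: [640.9, 15.9, 112.2]
tcp_rot: [0.1, 48.2, -11.4]
ft_force: [-0.5, -0.7, -0.6]
width: 0.213
[ -0.6  37.2 -21.8 137.9 135.3  44.1 -68.7] [-0.54012641 -0.71673688 -0.60260219]
n 1 rot [ 0.06  0.5  -0.12] shift [ 1.97 -0.26 -0.12] tot 0.5 2
```

```bash
python3 -m creep '[{"rx":0,"ry":0,"rz":0,"x":-8,"y":0,"z":0,"grip":1},{"rx":0,"ry":0,"rz":0,"x":-12,"y":0,"z":0,"grip":1},{"rx":0,"ry":0,"rz":0,"x":-12,"y":0,"z":0,"grip":1},{"rx":0,"ry":0,"rz":0,"x":-12,"y":0,"z":0,"grip":1},{"rx":0,"ry":0,"rz":0,"x":-8,"y":0,"z":0,"grip":1},{"rx":0,"ry":0,"rz":0,"x":0,"y":0,"z":0,"grip":1}]'
python3 - <<'E'
from spat import *
print(st()['q'].round(1),st()['ft_force']); plan(at(205),RT,1)
E
```

```text
time_s: 15.57
ee_pos: [603.2, 23.5, 155.9]
tcp_rot: [0.1, 48.2, -11.4]
ft_force: [-1.0, -0.9, -1.1]
width: 0.211
[ -2.7  30.5 -22.  141.1 130.7  41.4 -67.5] [-1.00089245 -0.8724213  -1.13513035]
n 1 rot [ 0.04  0.59 -0.14] shift [-19.83  -0.07   0.18] tot 0.6 20
```

```bash
python3 -m creep '[{"rx":0,"ry":0,"rz":0,"x":-10,"y":0,"z":0,"grip":1},{"rx":0,"ry":0,"rz":0,"x":-12,"y":0,"z":0,"grip":1},{"rx":0,"ry":0,"rz":0,"x":-6,"y":0,"z":0,"grip":1},{"rx":0,"ry":0,"rz":0,"x":0,"y":0,"z":0,"grip":1}]'
python3 - <<'E'
from spat import *
print(st()['q'].round(1),st()['ft_force']); p,Rr=pose(); M=Rr.as_matrix();print(M.round(2),'tip',(p+125*M[:,0]).round(1))
T=p+125*M[:,0]
# lift 130 keeping orientation
plan(p+[0,0,120],Rr,5)
E
```

```text
time_s: 15.9
ee_pos: [582.3, 27.8, 178.6]
tcp_rot: [0.1, 48.2, -11.3]
ft_force: [0.4, 0.0, 0.2]
width: 0.211
[ -4.1  26.7 -21.9 142.6 127.6  39.5 -66.2] [0.43003859 0.04178021 0.21499039]
[[ 0.65  0.2   0.73]
 [-0.13  0.98 -0.15]
 [-0.75  0.    0.67]] tip [664.   11.5  85.5]
n 5 rot [-0. -0.  0.] shift [-17.89   0.04  16.  ] tot 0.0 120
```

```bash
python3 -m creep '[{"rx":0,"ry":0,"rz":0,"x":-12,"y":0,"z":11,"grip":1},{"rx":0,"ry":0,"rz":0,"x":-18,"y":0,"z":16,"grip":1},{"rx":0,"ry":0,"rz":0,"x":-18,"y":0,"z":16,"grip":1},{"rx":0,"ry":0,"rz":0,"x":-18,"y":0,"z":16,"grip":1},{"rx":0,"ry":0,"rz":0,"x":-18,"y":0,"z":16,"grip":1},{"rx":0,"ry":0,"rz":0,"x":-10,"y":0,"z":9,"grip":1},{"rx":0,"ry":0,"rz":0,"x":0,"y":0,"z":0,"grip":1}]'
python3 - <<'E'
from spat import *
print(st()['q'].round(1),st()['width']); p,Rr=pose()
t=cap('top');s=cap('side'); print('nested',plane(s,275.7,268.7,123).round(1))
x=np.array([422.5,-217.3,305.]); plan(x,down(60),20);plan(x,down(52),20)
from scipy.linalg import logm,expm
A=np.eye(4);A[:3,:3]=Rr.as_matrix();A[:3,3]=p
B=np.eye(4);B[:3,:3]=down(52).as_matrix();B[:3,3]=x
X=np.real(logm(np.linalg.inv(A)@B))
for k in range(0,21,4):
    T=A@expm(X*k/20); print(T[:3,3].round(), (T[:3,3]+125*T[:3,0]).round())
E
```

```text
time_s: 16.48
ee_pos: [582.5, 27.9, 307.0]
tcp_rot: [0.4, 48.5, -11.0]
ft_force: [-0.5, -0.9, -1.1]
width: 0.208
[-12.    9.9  -9.  134.6  94.   21.8 -28.7] 0.20823734298519903
nested [ 424.2 -215.1  123. ]
n 20 rot [ 0.89  2.05 -0.35] shift [ -1.56 -14.3   -2.97] tot 45.2 294
n 20 rot [ 1.28  2.03 -0.49] shift [ -1.33 -14.55  -2.02] tot 48.9 295
[583.  28. 307.] [664.  12. 213.]
[560. -27. 305.] [627. -43. 200.]
[532. -79. 303.] [583. -94. 189.]
[ 500. -128.  301.] [ 534. -140.  182.]
[ 463. -174.  302.] [ 480. -181.  178.]
[ 423. -217.  305.] [ 423. -217.  180.]
```

```bash
python3 -m creep '[{"rx":1.1,"ry":2,"rz":-0.4,"x":-1.5,"y":-14.4,"z":-2.5,"grip":1},{"rx":1.1,"ry":2,"rz":-0.4,"x":-1.5,"y":-14.4,"z":-2.5,"grip":1},{"rx":1.1,"ry":2,"rz":-0.4,"x":-1.5,"y":-14.4,"z":-2.5,"grip":1},{"rx":1.1,"ry":2,"rz":-0.4,"x":-1.5,"y":-14.4,"z":-2.5,"grip":1},{"rx":1.1,"ry":2,"rz":-0.4,"x":-1.5,"y":-14.4,"z":-2.5,"grip":1},{"rx":1.1,"ry":2,"rz":-0.4,"x":-1.5,"y":-14.4,"z":-2.5,"grip":1},{"rx":1.1,"ry":2,"rz":-0.4,"x":-1.5,"y":-14.4,"z":-2.5,"grip":1},{"rx":1.1,"ry":2,"rz":-0.4,"x":-1.5,"y":-14.4,"z":-2.5,"grip":1},{"rx":1.1,"ry":2,"rz":-0.4,"x":-1.5,"y":-14.4,"z":-2.5,"grip":1},{"rx":1.1,"ry":2,"rz":-0.4,"x":-1.5,"y":-14.4,"z":-2.5,"grip":1}]'
python3 - <<'E'
from spat import *
print(st()['q'].round(1),st()['width']); p,Rr=pose();print('tip',p+125*Rr.as_matrix()[:,0])
x=np.array([422.5,-217.0,300.]); plan(x,down(60));plan(x,down(52),10)
E
```

```text
time_s: 17.42
ee_pos: [501.3, -104.9, 277.9]
tcp_rot: [3.9, 71.8, -19.1]
ft_force: [0.5, -0.0, -1.1]
width: 0.214
[ 16.5   9.7 -16.8 127.1  18.7  27.6  51.9] 0.21430001243618788
tip [ 538.12387985 -117.62469607  159.16201779]
n 4 rot [ 1.73  4.5  -0.59] shift [ -7.1  -33.7   -4.41] tot 19.4 139
n 10 rot [ 1.48  1.78 -0.36] shift [ -2.66 -13.62  -0.86] tot 23.5 139
```

```bash
python3 -m creep '[{"rx":1.3,"ry":1.9,"rz":-0.3,"x":-6,"y":-13.6,"z":-1,"grip":1},{"rx":1.3,"ry":1.9,"rz":-0.3,"x":-6,"y":-13.6,"z":-1,"grip":1},{"rx":1.3,"ry":1.9,"rz":-0.3,"x":-6,"y":-13.6,"z":-1,"grip":1},{"rx":1.3,"ry":1.9,"rz":-0.3,"x":-4,"y":-13.6,"z":-1,"grip":1},{"rx":1.3,"ry":1.9,"rz":-0.3,"x":-4,"y":-13.6,"z":-1,"grip":1},{"rx":1.3,"ry":1.9,"rz":-0.3,"x":-3,"y":-13.6,"z":-1,"grip":1},{"rx":1.3,"ry":1.9,"rz":-0.3,"x":-3,"y":-13.6,"z":-1,"grip":1},{"rx":1.3,"ry":1.9,"rz":-0.3,"x":-3,"y":-12,"z":-1,"grip":1},{"rx":0,"ry":0,"rz":0,"x":0,"y":0,"z":0,"grip":1},{"rx":0,"ry":0,"rz":0,"x":0,"y":0,"z":0,"grip":1}]'
python3 - <<'E'
from spat import *
print(st()['q'].round(1),st()['width']); p,Rr=pose();print('tip',p+125*Rr.as_matrix()[:,0])
x=np.array([422.5,-217.0,295.]); plan(x,down(55));plan(x,down(52))
E
```

```text
time_s: 18.25
ee_pos: [418.0, -206.0, 288.5]
tcp_rot: [-123.2, 88.3, -158.2]
ft_force: [0.0, 0.3, -1.5]
width: 0.213
[ 30.   12.6 -14.  118.1   5.2  51.1  68. ] 0.21250794090238959
tip [ 414.54477415 -207.39351084  163.50956263]
n 1 rot [-0.02 -0.92  1.41] shift [-6.55 -6.54  9.91] tot 1.7 14
n 1 rot [ 2.97 -0.89  1.44] shift [-6.55 -6.54  9.91] tot 3.4 14
```

```bash
python3 -m creep '[{"rx":0,"ry":-0.9,"rz":1.4,"x":-3,"y":-6.5,"z":10,"grip":1},{"rx":0,"ry":0,"rz":0,"x":0,"y":0,"z":0,"grip":1},{"rx":0,"ry":0,"rz":0,"x":0,"y":0,"z":0,"grip":1},{"rx":0,"ry":0,"rz":0,"x":0,"y":0,"z":0,"grip":1},{"rx":0,"ry":0,"rz":0,"x":0,"y":0,"z":0,"grip":1},{"rx":0,"ry":0,"rz":0,"x":0,"y":0,"z":0,"grip":1}]'
python3 - <<'E'
from spat import *
p,Rr=pose();tip=p+125*Rr.as_matrix()[:,0];print('tip',tip,st()['dq'].round(2),st()['ft_force'])
x=np.array([422.5,-217.0,288.]); plan(x,down(55),1)
t=cap('top');s=cap('side')
print('tip px side',proj(s,tip),'rim',proj(s,[423,-216.5,123]))
ps=[t['frame'][170:270,290:390],s['frame'][180:310,210:340]]
cv2.imwrite('pics/crop8.png',np.hstack([cv2.resize(p,(400,400),interpolation=cv2.INTER_NEAREST) for p in ps])[:,:,::-1])
E
```

```text
time_s: 18.75
ee_pos: [420.3, -213.5, 286.1]
tcp_rot: [-143.4, 89.4, -178.2]
ft_force: [0.2, 0.6, -0.9]
width: 0.213
tip [ 418.90261375 -213.56906334  161.11001353] [-0.85 -0.   -0.25  0.44  0.28  0.01 -0.62] [ 0.17701002  0.5883017  -0.85584773]
n 1 rot [ 0.26 -0.5   0.37] shift [-1.92 -1.59  3.81] tot 0.7 5
tip px side [272.51978848 258.6345229 ] rim [275.27689196 269.36510824]
```

View pics/crop8.png

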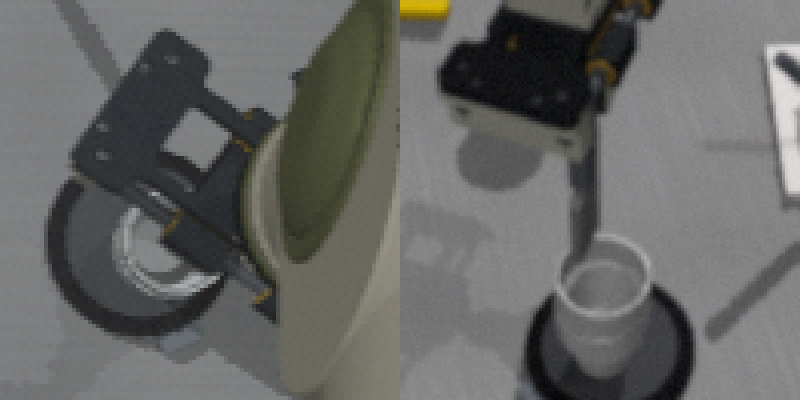

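```bash
python3 - <<'E'
from spat import *
s=cap('side')
p,Rr=pose();M=Rr.as_matrix()
for k in (180,135,125,70,0): print(k,proj(s,p+(125-k)*M[:,0]).round(1))
im=cv2.resize(s['frame'][205:285,240:310],(700,560*10//7),interpolation=cv2.INTER_CUBIC)[:600]
f=np.clip((im.astype(float)-40)*1.7,0,255).astype(np.uint8)
im=cv2.resize(s['frame'][205:280,240:310],(560,600),interpolation=cv2.INTER_CUBIC)
cv2.imwrite('pics/crop9.png',np.clip((im.astype(float)-40)*1.6,0,255).astype(np.uint8)[:,:,::-1])
E
```

```text
180 [270.4 199.5]
135 [271.1 216.5]
125 [271.2 220. ]
70 [271.9 238.2]
0 [272.7 258.7]
```

View pics/crop9.png

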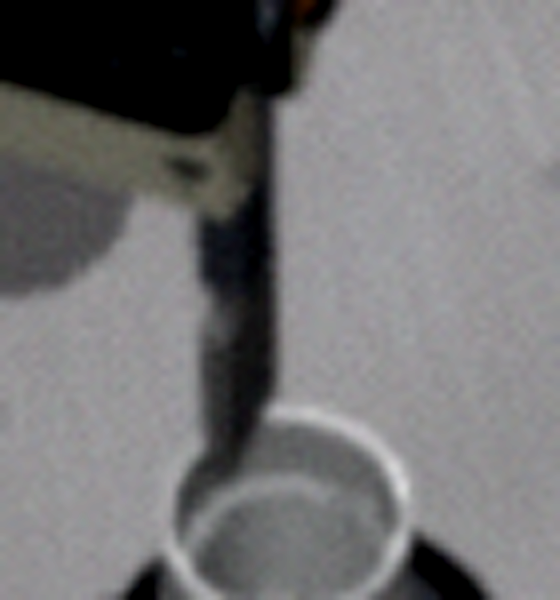

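```bash
python3 -m creep '[{"rx":0,"ry":-0.5,"rz":0.4,"x":-2,"y":-0.5,"z":7,"grip":1},{"rx":0,"ry":0,"rz":0,"x":0,"y":0,"z":0,"grip":1},{"rx":0,"ry":0,"rz":0,"x":0,"y":0,"z":0,"grip":1},{"rx":0,"ry":0,"rz":0,"x":0,"y":0,"z":0,"grip":1},{"rx":0,"ry":0,"rz":0,"x":0,"y":0,"z":0,"grip":1},{"rx":0,"ry":0,"rz":0,"x":0,"y":0,"z":0,"grip":1}]'
python3 - <<'E'
from spat import *
p,Rr=pose();M=Rr.as_matrix();tip=p+125*M[:,0];print('tip',tip,M[:,0],st()['dq'].round(2),st()['ft_force'],st()['width'])
t=cap('top');s=cap('side')
print('tip px',proj(s,tip),'axis@z',proj(s,[423,-216.5,tip[2]]))
ps=[t['frame'][185:255,300:370],s['frame'][205:285,240:320]]
cv2.imwrite('pics/crop10.png',np.clip((np.hstack([cv2.resize(p,(400,400),interpolation=cv2.INTER_CUBIC) for p in ps]).astype(float)-30)*1.4,0,255).astype(np.uint8)[:,:,::-1])
E
```

```text
time_s: 19.4
ee_pos: [426.9, -218.7, 289.0]
tcp_rot: [29.6, 89.8, -5.2]
ft_force: [0.0, -0.1, -0.1]
width: 0.215
tip [ 427.2749876  -218.7780527   164.00286414] [ 3.18540156e-03 -2.87920721e-04 -9.99994885e-01] [ 0.08  0.02 -0.02  0.06  0.01  0.06  0.14] [ 0.00765414 -0.11915935 -0.08199578] 0.21465364148099597
tip px [277.06256678 259.10102346] axis@z [274.75936159 258.6136061 ]
```

View pics/crop10.png

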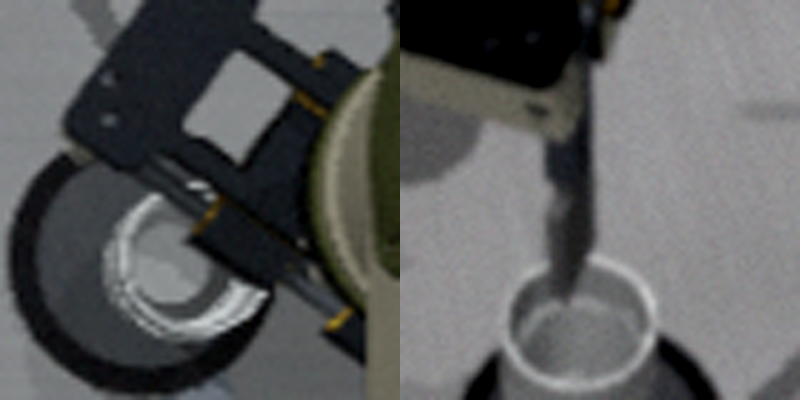

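```bash
python3 -c "
from plant import r
s=r.observe();print(s['time_s'],s['dq'].round(2),s['width']);print(r.close_job())"
```

```text
19.5 [-0.01 -0.1  -0.01 -0.08 -0.05 -0.15  0.02] 0.21529169436404608
the job is handed in; nothing more can be done
None
```

I nested the loose cup in its twin on the 130 mm plate and let go of it. I then drew the spatula about 90 mm along its sleeve and turned it upright. I handed in at 19.5 s with the spatula held still over the cups. The hand-in gives no verdict, so I can't confirm a pass.

**Cup:** when I pressed it home it stopped against a 42 N reading at the wrist, with the tool height within about 2 mm of what a seated cup should give. The reading fell to zero on release. The pictures afterwards show the cup upright in its twin, with the twin still in place.

**Spatula:**
- **Grip:** the finger opening is 20 mm, which matches the handle.
- **Position:** the tool axis is vertical to within 0.3°. In the side view the tip is within about 1–2 px of the cups' axis, roughly 3 mm. The robot's own readings put it about 5 mm off, and the limit is 22 mm.
- **Height:** the tip is about 40 mm above the rim.
- **Motion:** the joints were nearly still, below 0.2°/s, and the wrist showed no outside force.

**Checks that disagreed:** the camera and the arm differed by 2–4 mm sideways, which is more than the stated 2 mm calibration but well inside the limits. The top camera could not see the blade in the final pose because the gripper was in the way. The final centring therefore rests on the side view and the arm's readings.

I saw no sign that the fork or the other items moved, but I did not measure them again at the end.

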